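Feel along a curved glaze test strip

ROBOT

A 6-joint arm with a two-finger parallel gripper is mounted at the origin on the work surface. World frame = base frame: x ahead of the robot, y to its left, z up, the work surface at z = 0. Lengths are in m, angles in rad, forces in N, time in s.
With the tool pointing down it reaches from about 0.35 to 0.775 m from the base axis. Payload 7.3 kg.
Tool frame: the origin (TCP) lies between the finger pads, 19 mm behind the fingertips; this is the grasp point; z points along the fingers, y is the line along which they close (so a half turn about z gives the same grasp; the last joint's range is limited). The gripper opens to 92 mm and grips with 3 to 60 N. Pads are 19 mm wide; open, the fingers measure 130 mm over their backs; the gripper's body (75 mm by 190 mm) begins 47 mm behind the grasp point.
Start: joints at [1.044, 0.342, 1.524, -0, 1.275, -0.146], TCP at [0.195, 0.487, 0.246] pointing down, gripper open.
Joint ranges: [-2.53, 2.53], [-0.77, 2.02], [0.04, 2.7], [-1, 4.14], [0.28, 2.66], [-3.11, 3.11]. Speed limits (rad/s): [2.57, 2.57, 3.14, 3.14, 3.14, 3.14].

INTERFACE

Orientations are given as a unit quaternion [x, y, z, w].
In Python, from rig import ctrl gives the robot as it stands.
- The arm moves only by the tool move_arm, never from a script. Its argument "rows" is a list that holds one entry, the list of rows, each a list of 7 numbers: the turn, a rotation vector about the tool's x, y, z scaled (see below), then the shift along the tool's x, y, z scaled (see below), then the opening, from -1 (shut) to 1 (fully open). In form: [[[ax, ay, az, tx, ty, tz, jaw], ...]]. A call has 1 to 5 rows; each row is the pose to reach, as a shift and turn from the pose commanded when the call began, along the tool's axes at that moment, turning the shorter way round; what a row does not reach only later rows make up. The controller multiplies each number of a shift by 100 cm and each number of a turn by 180 degrees. A row lasts 1/12 s, in which the tool goes at most 41.7 mm and 7.16 degrees, less where a joint would pass 70% of its speed; a pose out of reach is approached as far as the arm can. A call with a number of a shift or a turn outside -1 to 1 is refused whole. A call with a gripper value outside its range is refused whole. The fingers move at their own pace and stop on an object; "squeeze" is the grip in N (left out, the last holds). Time passes only in rows, so rows that repeat a pose let the fingers close. It gives the time, the measured TCP pose, the force, the opening and the grip force at its end, in the units of the state.
- ctrl.read_state(): the state, without advancing time (a new reading comes with each control period).
- ctrl.get_image(name): name is "scene" or "top" or "wrist"; returns a dict with "frame" (480x640x3 uint8, red, green, blue), "z_map" (480x640 float32, m along the optical axis (not along the pixel's ray), 0 where there is no reading), "camera_matrix" (3x3 intrinsics, pixels), "xyz" and "rotation" of the camera in the world. Camera axes: x right, y up, looking along -z (the intrinsics and any distortion apply to the point x, -y, -z); pixel columns grow to the right and rows downward; lengths in m; the calibration is good to about 2 mm. A picture is of the moment at which its call begins.
- ctrl.hand_in(): hands the job in; it is judged then, once.
The state is a dict: "t": time; "q": joint angles; "qvel": joint speeds; "joint_efforts": joint torques, N m; "tool_pos": TCP position; "tool_rot": TCP orientation; "ft_force": force on the tool from outside, world axes, zero at the start; "moment": the same for the moment, N m; "grip_width": finger opening in m; "grip_force": force on a finger pad.
Only numpy, scipy, OpenCV 4.12 (cv2) and the standard library are available. Lean on these libraries where they do the work, as an engineer would, in place of code of your own. Each camera call takes 0.05 s, during which the arm holds its last target. There are 200 camera calls.

TASK

Feel the glaze test strip for roughness: with the fingertips shut together, touch down on the white patch, press lightly so that the sprung strip sinks by a few millimetres, well short of its stop, and run along the curve over every colour in turn (white, yellow, orange, red, green, blue, black) without lifting off. Stop on the middle of the black patch and finish there, still pressing lightly: the program ends while holding this touch. Grasp or lift nothing, and leave the things standing around undisturbed.

Things in the scene. Friction and masses are not known exactly. Their poses are not given: they have to be found in the camera images.
- patch_1 (a point): white glazed patch, number 1 of 7 along the curved strip, 42 mm wide across the path and about 34 mm long along it. This point: middle of its upper face (it sinks with the strip). Axes are those of the stand, z up.
- patch_2 (a point): yellow glazed patch, number 2 of 7 along the curved strip, 42 mm wide across the path and about 34 mm long along it. This point: middle of its upper face (it sinks with the strip). Axes are those of the stand, z up.
- patch_3 (a point): orange glazed patch, number 3 of 7 along the curved strip, 42 mm wide across the path and about 34 mm long along it. This point: middle of its upper face (it sinks with the strip). Axes are those of the stand, z up.
- patch_4 (a point): red glazed patch, number 4 of 7, at the strip's middle, like the others. This point: middle of its upper face. The seven patches join edge to edge into one level strip, an arc of 160 mm radius (203 mm along it from the middle of white to the middle of black), 60 mm above the table at rest. The touch is located at the point midway between the finger pads (TCP), so keep the fingers shut and upright.
- patch_5 (a point): green glazed patch, number 5 of 7 along the curved strip, 42 mm wide across the path and about 34 mm long along it. This point: middle of its upper face (it sinks with the strip). Axes are those of the stand, z up.
- patch_6 (a point): blue glazed patch, number 6 of 7 along the curved strip, 42 mm wide across the path and about 34 mm long along it. This point: middle of its upper face (it sinks with the strip). Axes are those of the stand, z up.
- patch_7 (a point): black glazed patch, number 7 of 7 along the curved strip, 42 mm wide across the path and about 34 mm long along it. This point: middle of its upper face (it sinks with the strip). Axes are those of the stand, z up.
- carrier (a joint): how far the whole strip is sunk on its springs, m: 0 at rest, 0.016 at the bottom stop. It stays level and sinks straight down whichever patch is pressed. It starts to sink at about 1 N and then needs 0.6 N more per mm (about 4 N at 5 mm). Light touch: 1 to 12 mm. The strip's slices carrier_c0 to carrier_c20 lie in order from white to black, three to a patch.
- pinch_cup: terracotta open cup, 40 mm across and 40 tall, standing on the wooden base inside the curve; a loose bystander; origin at the centre of its underside
- kiln_prop: white ceramic post, 32 mm across and 50 tall, standing on the wooden base inside the curve; a loose bystander; origin at the centre of its underside
- oxide_jar: blue jar with a pale label and a white cap, 64 mm across and 85 tall; a loose bystander; origin at the centre of its underside
- drip_bottle: clear bottle, 44 mm across and 120 tall; a loose bystander; origin at the centre of its underside
- brush: brush, 200 mm long, lying; a loose bystander; origin at the middle of its length
- mix_tub: open white plastic tub, 110 mm across and 80 tall; a loose bystander; origin at the centre of its underside
- test_tile: green glazed tile, 50 x 80 x 8 mm, lying; a loose bystander; origin at the centre of its underside
- stand: fixed wooden base under the strip, 160 x 260 x 15 mm, at any yaw; origin: centre of its underside; the curve bulges to its +x edge (centre of the curve at x = -120 mm), y runs from the white end to the black end

How it is judged:
On the way, in this order (a step that is already met when the one before it is completed fails the run):
1. the shut fingertips press lightly on the white patch, the strip sunk 1 to 12 mm (horizontal distance between the grasp point and patch_1 below 0.016 m and (contact force between the fingers and carrier_c0 above 0.2 N or contact force between the fingers and carrier_c1 above 0.2 N or contact force between the fingers and carrier_c2 above 0.2 N) and value of joint carrier between 0.001 and 0.012 m), for 0.05 s.
2. the shut fingertips press lightly on the yellow patch, the strip sunk 1 to 12 mm (horizontal distance between the grasp point and patch_2 below 0.016 m and (contact force between the fingers and carrier_c3 above 0.2 N or contact force between the fingers and carrier_c4 above 0.2 N or contact force between the fingers and carrier_c5 above 0.2 N) and value of joint carrier between 0.001 and 0.012 m), for 0.05 s.
3. the shut fingertips press lightly on the orange patch, the strip sunk 1 to 12 mm (horizontal distance between the grasp point and patch_3 below 0.016 m and (contact force between the fingers and carrier_c6 above 0.2 N or contact force between the fingers and carrier_c7 above 0.2 N or contact force between the fingers and carrier_c8 above 0.2 N) and value of joint carrier between 0.001 and 0.012 m), for 0.05 s.
4. the shut fingertips press lightly on the red patch, the strip sunk 1 to 12 mm (horizontal distance between the grasp point and patch_4 below 0.016 m and (contact force between the fingers and carrier_c9 above 0.2 N or contact force between the fingers and carrier_c10 above 0.2 N or contact force between the fingers and carrier_c11 above 0.2 N) and value of joint carrier between 0.001 and 0.012 m), for 0.05 s.
5. the shut fingertips press lightly on the green patch, the strip sunk 1 to 12 mm (horizontal distance between the grasp point and patch_5 below 0.016 m and (contact force between the fingers and carrier_c12 above 0.2 N or contact force between the fingers and carrier_c13 above 0.2 N or contact force between the fingers and carrier_c14 above 0.2 N) and value of joint carrier between 0.001 and 0.012 m), for 0.05 s.
6. the shut fingertips press lightly on the blue patch, the strip sunk 1 to 12 mm (horizontal distance between the grasp point and patch_6 below 0.016 m and (contact force between the fingers and carrier_c15 above 0.2 N or contact force between the fingers and carrier_c16 above 0.2 N or contact force between the fingers and carrier_c17 above 0.2 N) and value of joint carrier between 0.001 and 0.012 m), for 0.05 s.
7. the shut fingertips press lightly on the black patch, the strip sunk 1 to 12 mm (horizontal distance between the grasp point and patch_7 below 0.016 m and (contact force between the fingers and carrier_c18 above 0.2 N or contact force between the fingers and carrier_c19 above 0.2 N or contact force between the fingers and carrier_c20 above 0.2 N) and value of joint carrier between 0.001 and 0.012 m), for 0.05 s.
At the end, for the whole second after the job is handed in: The shut fingertips rest still on the black patch, within 16 mm of its middle, pressing it with more than 0.8 N, the strip sunk between 1 and 12 mm, and every bystander within 15 mm of where it started (all of step 7 and (contact force between the fingers and carrier_c18 above 0.8 N or contact force between the fingers and carrier_c19 above 0.8 N or contact force between the fingers and carrier_c20 above 0.8 N) and velocity of joint carrier between -0.01 and 0.01 m/s and distance of each of pinch_cup, kiln_prop, oxide_jar, drip_bottle, brush, mix_tub, test_tile from where it was at the start of the episode below 0.015 m); the arm keeps its last pose, push and grip.
It fails at once if the strip is pressed hard (sunk more than 13 mm) (value of joint carrier above 0.013 m).
It fails at once if the fingertips leave the strip or touch down again on any patch but the white one (fingertips within about 10 mm above one of the others while the strip is not pressed) (value of joint carrier below 0.0003 m and z of the grasp point in the frame of patch_1 below 0.029 m and (horizontal distance between the grasp point and patch_2 below 0.016 m or horizontal distance between the grasp point and patch_3 below 0.016 m or horizontal distance between the grasp point and patch_4 below 0.016 m or horizontal distance between the grasp point and patch_5 below 0.016 m or horizontal distance between the grasp point and patch_6 below 0.016 m or horizontal distance between the grasp point and patch_7 below 0.016 m)).
It fails at once if the fingers reach down past the strip's sides, as to pinch it (z of the grasp point in the frame of patch_1 below 0.006 m and (horizontal distance between the grasp point and patch_1 below 0.035 m or horizontal distance between the grasp point and patch_2 below 0.035 m or horizontal distance between the grasp point and patch_3 below 0.035 m or horizontal distance between the grasp point and patch_4 below 0.035 m or horizontal distance between the grasp point and patch_5 below 0.035 m or horizontal distance between the grasp point and patch_6 below 0.035 m or horizontal distance between the grasp point and patch_7 below 0.035 m)).
It fails at once if a bystander is lifted, carried or pushed more than 15 mm (distance of any of pinch_cup, kiln_prop, oxide_jar, drip_bottle, brush, mix_tub, test_tile from where it was at the start of the episode above 0.015 m).
It also fails if it takes over 45 s, if anything falls off the work surface, if the arm or the gripper's body presses on something with over 40 N, if the wrist force passes 120 N, or if a joint passes its speed limit or range.

## Working session

There is one attempt and no reset: what is moved stays moved. The work goes in short steps, Python scripts to look and compute and a tool call to move; the robot and the scene stay as the last step left them, time stands still between calls to the robot, and variables do not carry over. Pictures are saved under pics/ and viewed, at most 10 in all, crops included, and the job is handed in when it is done.

Besides the shell and the picture viewer there is one more tool, called after "Call:" as a command line: name --argument value ..., lists and objects as JSON in quotes. move_arm: Moves the arm, as the interface text tells. Shifts and turns lie within -1 to 1; 1 stands for 100 cm of shift or 180 degrees of turn. Its arguments: {"type":"object","properties":{"rows":{"type":"array"},"squeeze":{"type":"number"}},"required":["rows"]}

```bash
mkdir -p pics
python3 - <<'E'
from rig import ctrl
import cv2,numpy as np
s=ctrl.read_state();print(s)
for n in("top","scene"):
    d=ctrl.get_image(n);cv2.imwrite(f"pics/{n}0.png",d["frame"][:,:,::-1]);np.savez(f"{n}0.npz",**d)
    print(n,d["xyz"],d["rotation"],d["camera_matrix"])
E
```

```text
{'t': 0.0, 'q': array([ 1.04400295e+00,  3.42752035e-01,  1.52503174e+00,  1.34099152e-05,
        1.27537031e+00, -1.46044285e-01]), 'qvel': array([-0.00150232, -0.00183965,  0.00050381,  0.0008926 ,  0.00020855,
       -0.00072982]), 'joint_efforts': array([-1.84161632e-03, -4.31232297e+01, -2.44217008e+01,  7.14785582e-02,
        5.59347065e-02, -1.48425252e-04]), 'tool_pos': array([0.19490473, 0.48707561, 0.24482458]), 'tool_rot': array([ 1.89228552e-01,  9.81932760e-01, -7.34835060e-04, -2.63774939e-04]), 'ft_force': array([-0.07434926,  0.20561766,  0.67757284]), 'moment': array([ 0.03473528, -0.01963773,  0.00775597]), 'grip_force': 0.0, 'grip_width': 0.09209837460721326}
top [0.42867428 0.03620553 0.98676695] [ 0.0464363  -0.05727979 -0.69674067  0.71352305] [[434.0477262    0.         315.40454868]
 [  0.         434.0477262  245.03774098]
 [  0.           0.           1.        ]]
scene [ 0.92489476 -0.53830398  0.96793943] [0.31010741 0.09097188 0.28092209 0.90368152] [[530.21917906   0.         314.79503246]
 [  0.         530.21917906 239.78028302]
 [  0.           0.           1.        ]]
```

View pics/top0.png

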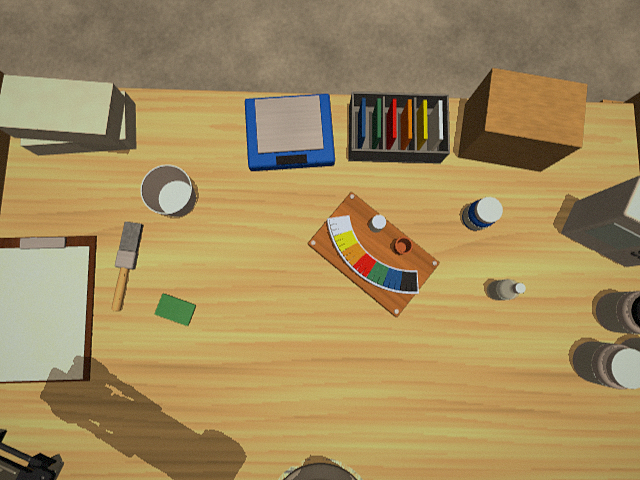

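The top view shows the strip from white (340,222) to black (410,283). The prop is at (378,223), the cup at (402,246), and the other bystanders are well away. Next I measure it.

```bash
cat > h.py <<'E'
import numpy as np,cv2
from scipy.spatial.transform import Rotation as R
def cast(d,uv,z):
    K=d["camera_matrix"];uv=np.atleast_2d(uv).astype(float)
    r=np.c_[(uv[:,0]-K[0,2])/K[0,0],-(uv[:,1]-K[1,2])/K[1,1],-np.ones(len(uv))]
    r=R.from_quat(d["rotation"]).apply(r);c=d["xyz"]
    return c+r*((z-c[2])/r[:,2])[:,None]
def patches(d,roi,z):
    x0,y0,x1,y1=roi;im=d["frame"][y0:y1,x0:x1];hsv=cv2.cvtColor(im,cv2.COLOR_RGB2HSV)
    out={}
    for n,lo,hi in [("yellow",(25,150,120),(34,255,255)),("red",(0,190,120),(5,255,255)),("green",(45,80,40),(85,255,255)),("blue",(95,100,40),(125,255,255)),("white",(0,0,200),(179,40,255)),("black",(0,0,0),(179,100,62))]:
        m=cv2.inRange(hsv,lo,hi)
        n_,l,st,ce=cv2.connectedComponentsWithStats(m)
        for k in np.argsort(-st[1:,4])[:2]+1:
            if st[k,4]>15: out.setdefault(n,[]).append((st[k,4],np.round(ce[k]+[x0,y0],1),cast(d,ce[k]+[x0,y0],z)[0].round(4)))
    return out
E
python3 - <<'E'
from h import *
d=np.load("top0.npz");
for k,v in patches(d,(300,185,445,325),.06).items():
    for a in v: print(k,*a)
print("prop,cup tops",cast(d,[378,221],.065),cast(d,[402,245],.055))
im=d["frame"][185:325,300:445,::-1];cv2.imwrite("pics/crop.png",cv2.resize(im,None,fx=4,fy=4,interpolation=0))
zm=d["z_map"];
E
```

```text
yellow 287 [344.9 240.1] [ 0.5782 -0.0402  0.06  ]
red 271 [364.7 264.4] [ 0.5266 -0.0833  0.06  ]
green 290 [377.9 273.2] [ 0.5082 -0.1119  0.06  ]
blue 303 [392.9 279. ] [ 0.4966 -0.144   0.06  ]
white 398 [343.7 234.3] [ 0.5909 -0.0373  0.06  ]
white 134 [378.8 221.2] [ 0.6219 -0.1137  0.06  ]
black 268 [408.4 281.3] [ 0.4923 -0.1772  0.06  ]
prop,cup tops [[ 0.62127284 -0.1110527   0.065     ]] [[ 0.57144085 -0.16511491  0.055     ]]
```

View pics/crop.png

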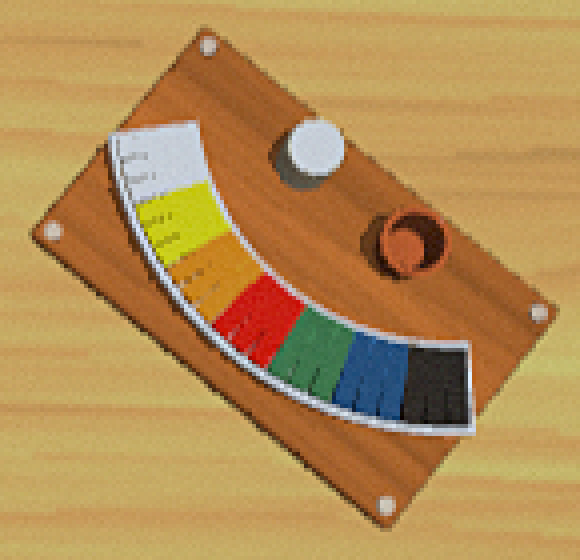

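The crop shows the whole strip: white at about crop (160,165), i.e. pixel (340,226), and black at (437,388), i.e. (409,282). The prop and cup stand clear on the inside. I fit the known arc to the colour centroids.

```bash
cat >> h.py <<'E'
def model():
    a=np.arange(-3,4)*.203/6/.16
    return np.c_[-.12+.16*np.cos(a),.16*np.sin(a)]
def fit(P):  # dict idx->xy
    i=np.array(list(P));M=model();A=M[i];B=np.array([P[k] for k in i])
    U,_,V=np.linalg.svd((A-A.mean(0)).T@(B-B.mean(0)))
    Rm=(V.T@np.diag([1,np.linalg.det(V.T@U.T)])@U.T);t=B.mean(0)-Rm@A.mean(0)
    return Rm,t,M@Rm.T+t,(A@Rm.T+t-B)
E
python3 - <<'E'
from h import *
from rig import ctrl
idx=dict(yellow=1,red=3,green=4,blue=5,black=6)
for n,roi in(("top",(300,185,445,325)),):
    d=np.load(n+"0.npz");p=patches(d,roi,.06)
    Rm,t,W,e=fit({idx[k]:p[k][0][2][:2] for k in idx})
    print(W.round(4),"\n",(e*1000).round(1),t,np.degrees(np.arctan2(Rm[1,0],Rm[0,0])))
L=lambda w:Rm.T@(np.array(w)-t)
print("prop,cup in stand",L([.6213,-.1111]),L([.5714,-.165]))
s=ctrl.read_state();q=R.from_quat(s["tool_rot"]);print(q.as_matrix().round(4))
print("tool shift to white, z .15:",q.inv().apply(np.r_[W[0],.15]-s["tool_pos"]))
E
```

```text
[[ 0.6094 -0.028 ]
 [ 0.578  -0.0404]
 [ 0.5499 -0.0592]
 [ 0.5264 -0.0834]
 [ 0.5084 -0.112 ]
 [ 0.4969 -0.1437]
 [ 0.4922 -0.1771]] 
 [[-0.2 -0.2]
 [-0.2 -0.1]
 [ 0.2 -0.1]
 [ 0.3  0.3]
 [-0.1  0.1]] [ 0.55781072 -0.10807843] 141.82707049452787
prop,cup in stand [-0.05177948 -0.03686332] [-0.04586284  0.03635015]
[[-9.284e-01  3.716e-01 -6.000e-04]
 [ 3.716e-01  9.284e-01 -1.200e-03]
 [ 2.000e-04 -1.300e-03 -1.000e+00]]
tool shift to white, z .15: [-0.57628358 -0.32407678  0.09527124]
```

```bash
cat >> h.py <<'E'
W=np.array([[.6094,-.028],[.578,-.0404],[.5499,-.0592],[.5264,-.0834],[.5084,-.112],[.4969,-.1437],[.4922,-.1771]])
def down(yaw): # tool z down, tool y at world angle yaw (deg)
    c,s=np.cos(np.radians(yaw)),np.sin(np.radians(yaw))
    return R.from_matrix(np.c_[[-s*-1*-1,c,0],[c,s,0],[0,0,-1]]) if 0 else R.from_matrix(np.c_[np.cross([c,s,0],[0,0,-1]),[c,s,0],[0,0,-1]])
def row(p0,y0,p1,y1):
    r0,r1=down(y0),down(y1)
    return np.r_[(r0.inv()*r1).as_rotvec()/np.pi,r0.inv().apply(np.subtract(p1,p0))].round(4)
E
python3 - <<'E'
from h import *
p0=np.array([.195,.487,.246]);p1=np.r_[W[0],.14];y0=68.2;y1=-74.5
for i in range(4): print(row(p0+(p1-p0)*i/4,y0+(y1-y0)*i/4,p0+(p1-p0)*(i+1)/4,y0+(y1-y0)*(i+1)/4).tolist())
E
```

```text
[0.0, 0.0, 0.1982, -0.144, -0.0811, 0.0265]
[0.0, 0.0, 0.1982, -0.1643, 0.0181, 0.0265]
[0.0, 0.0, 0.1982, -0.1229, 0.1105, 0.0265]
[0.0, 0.0, 0.1982, -0.0354, 0.1614, 0.0265]
```

Call:
move_arm --rows '[[[0,0,0.198,-0.144,-0.081,0.026,-1],[0,0,0.198,-0.144,-0.081,0.026,-1],[0,0,0.198,-0.144,-0.081,0.026,-1],[0,0,0.198,-0.144,-0.081,0.026,-1],[0,0,0.198,-0.144,-0.081,0.026,-1]]]' --squeeze 10

```text
t: 0.52
tool_pos: [0.3017, 0.3536, 0.2181]
tool_rot: [0.486, 0.874, -0.002, 0.001]
ft_force: [0.1, -0.1, 0.1]
grip_width: 0.0631
grip_force: 0.0
```

Call:
move_arm --rows '[[[0,0,0.198,-0.164,0.018,0.026,-1],[0,0,0.198,-0.164,0.018,0.026,-1],[0,0,0.198,-0.164,0.018,0.026,-1],[0,0,0.198,-0.164,0.018,0.026,-1],[0,0,0.198,-0.164,0.018,0.026,-1]]]'

```text
t: 0.93
tool_pos: [0.4054, 0.225, 0.1923]
tool_rot: [0.73, 0.683, -0.001, 0.001]
ft_force: [-0.3, 0.2, 0.0]
grip_width: 0.0298
grip_force: 0.0
```

Call:
move_arm --rows '[[[0,0,0.198,-0.123,0.11,0.026,-1],[0,0,0.198,-0.123,0.11,0.026,-1],[0,0,0.198,-0.123,0.11,0.026,-1],[0,0,0.198,-0.123,0.11,0.026,-1],[0,0,0.198,-0.123,0.11,0.026,-1]]]'

```text
t: 1.35
tool_pos: [0.5088, 0.096, 0.1661]
tool_rot: [0.904, 0.428, 0.0, 0.001]
ft_force: [-0.5, -0.1, -0.1]
grip_width: 0.0009
grip_force: 0.0
```

Call:
move_arm --rows '[[[0,0,0.198,-0.035,0.161,0.026,-1],[0,0,0.198,-0.035,0.161,0.026,-1],[0,0,0.198,-0.035,0.161,0.026,-1],[0,0,0.198,-0.035,0.161,0.026,-1],[0,0,0.198,-0.035,0.161,0.026,-1]]]'

```text
t: 1.77
tool_pos: [0.6119, -0.0327, 0.1392]
tool_rot: [0.991, 0.13, 0.0, 0.001]
ft_force: [-1.4, 0.5, 0.0]
grip_width: 0.0005
grip_force: 0.0
```

Call:
move_arm --rows '[[[0,0,0,0,0,0,-1],[0,0,0,0,0,0,-1],[0,0,0,0,0,0,-1],[0,0,0,0,0,0,-1]]]'

```text
t: 2.1
tool_pos: [0.6085, -0.0255, 0.1419]
tool_rot: [0.99, 0.138, 0.0, -0.0]
ft_force: [-0.0, -0.1, 0.4]
grip_width: 0.0004
grip_force: 0.0
```

Run:
```python
from h import *
from rig import ctrl
d=ctrl.get_image("wrist");cv2.imwrite("pics/w1.png",d["frame"][:,:,::-1]);np.savez("w1.npz",**d)
for k,v in patches(d,(0,0,640,480),.06).items():
    for a in v: print(k,*a)
s=ctrl.read_state();print(s["tool_pos"],s["ft_force"])
```

```text
white 1017 [478.5 272.4] [ 0.6236 -0.1208  0.06  ]
white 167 [399.7 134.7] [ 0.6856 -0.0503  0.06  ]
black 34792 [369.9 410.6] [ 0.5153 -0.0878  0.06  ]
black 18451 [440.4 320. ] [ 0.5884 -0.1097  0.06  ]
[ 0.60857487 -0.0255083   0.14203857] [-0.0846381  -0.20355376 -0.64473402]
```

View pics/w1.png

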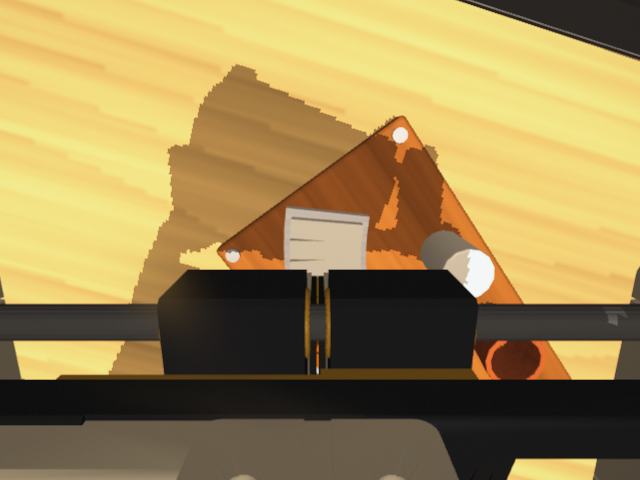

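The wrist view shows the white patch with its end edge from (287,208) to (369,215), just beyond the shut fingers at (318,320). I check that edge against the fit.

Run:
```python
from h import *
d=np.load("w1.npz")
print(cast(d,[[290,217],[366,224]],.06), cast(d,[[290,217],[366,224]],.06).mean(0))
t=np.array([.5578,-.1081]);a=np.radians(141.83);Rm=np.array([[np.cos(a),-np.sin(a)],[np.sin(a),np.cos(a)]])
b=-(3.5*.203/6/.16)
for r in(.181,.16,.139): print(r,Rm@[-.12+r*np.cos(b),r*np.sin(b)]+t)
print(row([.6085,-.0255,.142],-74.1,[*W[0],.082],-74.5))
```

```text
[[ 0.62536897 -0.004629    0.06      ]
 [ 0.63333151 -0.04769512  0.06      ]] [ 0.62935024 -0.02616206  0.06      ]
0.181 [ 0.62250128 -0.00370306]
0.16 [ 0.62594022 -0.02441956]
0.139 [ 0.62937916 -0.04513607]
[0.     0.     0.0022 0.0002 0.0027 0.06  ]
```

Call:
move_arm --rows '[[[0,0,0.002,0,0.003,0.015,-1],[0,0,0.002,0,0.003,0.03,-1],[0,0,0.002,0,0.003,0.045,-1],[0,0,0.002,0,0.003,0.055,-1],[0,0,0.002,0,0.003,0.058,-1]]]'

```text
t: 2.57
tool_pos: [0.6087, -0.0288, 0.0821]
tool_rot: [0.991, 0.134, -0.001, -0.0]
ft_force: [0.6, -0.1, 0.4]
grip_width: 0.0006
grip_force: 0.0
```

Call:
move_arm --rows '[[[0,0,0,0,0,0.001,-1],[0,0,0,0,0,0.002,-1],[0,0,0,0,0,0.003,-1],[0,0,0,0,0,0.004,-1],[0,0,0,0,0,0.005,-1]]]'

```text
t: 2.98
tool_pos: [0.6101, -0.0296, 0.0791]
tool_rot: [0.991, 0.133, 0.001, 0.0]
ft_force: [0.3, 1.4, 1.3]
grip_width: 0.0009
grip_force: 1.2
```

Call:
move_arm --rows '[[[0,0,0,0,0,0.001,-1],[0,0,0,0,0,0.002,-1],[0,0,0,0,0,0.003,-1],[0,0,0,0,0,0.003,-1],[0,0,0,0,0,0.003,-1]]]'

```text
t: 3.4
tool_pos: [0.6101, -0.0296, 0.0758]
tool_rot: [0.991, 0.133, 0.0, 0.0]
ft_force: [0.8, -0.3, 3.0]
grip_width: 0.0002
grip_force: 1.6
```

Call:
move_arm --rows '[[[0,0,0,0,0,0.001,-1],[0,0,0,0,0,0.002,-1],[0,0,0,0,0,0.002,-1],[0,0,0,0,0,0.002,-1]]]'

```text
t: 3.73
tool_pos: [0.6101, -0.0296, 0.0737]
tool_rot: [0.991, 0.133, 0.0, 0.0]
ft_force: [1.5, 0.3, 4.8]
grip_width: 0.0005
grip_force: 2.2
```

Run:
```python
from h import *
from rig import ctrl
s=ctrl.read_state();print(s["tool_pos"],s["ft_force"],s["t"],s["grip_width"])
m=R.from_quat(s["tool_rot"]).as_matrix();yaw=np.degrees(np.arctan2(m[1,1],m[0,1]));print(yaw,m[2])
print(row([*s["tool_pos"][:2],0],yaw,[*W[1],0],-74.5+12.12))
for i in range(1,6): print(row([*W[i],0],-74.5+12.12*i,[*W[i+1],0],-74.5+12.12*(i+1)))
```

```text
[ 0.61011071 -0.02958962  0.07373802] [1.48221193 0.25702359 4.75971123] 3.7333 0.00045057289373327553
-74.73842414203548 [ 8.58788426e-04  2.52350608e-04 -9.99999599e-01]
[ 0.      0.     -0.0687 -0.0338  0.002   0.    ]
[ 0.      0.     -0.0673 -0.0336  0.0036  0.    ]
[ 0.      0.     -0.0673 -0.0335  0.0036  0.    ]
[ 0.      0.     -0.0673 -0.0336  0.0035  0.    ]
[ 0.      0.     -0.0673 -0.0335  0.0036  0.    ]
[ 0.      0.     -0.0673 -0.0336  0.0035  0.    ]
```

Call:
move_arm --rows '[[[0,0,-0.014,-0.0068,0,0,-1],[0,0,-0.028,-0.0135,0,0,-1],[0,0,-0.041,-0.02,0.001,0,-1],[0,0,-0.055,-0.027,0.001,0,-1],[0,0,-0.069,-0.034,0.002,0,-1]]]'

```text
t: 4.15
tool_pos: [0.5781, -0.0403, 0.074]
tool_rot: [0.971, 0.24, 0.001, 0.0]
ft_force: [2.4, 1.1, 4.4]
grip_width: 0.0003
grip_force: 2.1
```

Call:
move_arm --rows '[[[0,0,-0.0135,-0.0068,0,0,-1],[0,0,-0.027,-0.0135,0.0006,0,-1],[0,0,-0.04,-0.02,0.0013,0,-1],[0,0,-0.054,-0.027,0.0023,0,-1],[0,0,-0.067,-0.0336,0.0036,0,-1]]]'

```text
t: 4.57
tool_pos: [0.5498, -0.0591, 0.0739]
tool_rot: [0.94, 0.341, 0.001, 0.0]
ft_force: [2.2, 2.6, 3.9]
grip_width: 0.0006
grip_force: 2.1
```

Run:
```python
from h import *
from rig import ctrl
s=ctrl.read_state();print(s["tool_pos"],s["ft_force"],s["t"],s["grip_width"])
m=R.from_quat(s["tool_rot"]).as_matrix();yaw=np.degrees(np.arctan2(m[1,1],m[0,1]));print(yaw,m[2])
print(row([*s["tool_pos"][:2],0],yaw,[*W[2],0],-74.5+24.24))
```

```text
[ 0.54982717 -0.05909519  0.07386224] [2.24063871 2.55492952 3.94876168] 4.5667 0.0005965331558639025
-50.13670671072252 [ 1.62649232e-03  8.70432965e-04 -9.99998298e-01]
[ 0.      0.      0.0007 -0.      0.0001  0.    ]
```

On track; I repeat the same step to red, green, blue and black.

Call:
move_arm --rows '[[[0,0,-0.0135,-0.0068,0,0,-1],[0,0,-0.027,-0.0135,0.0006,0,-1],[0,0,-0.04,-0.02,0.0013,0,-1],[0,0,-0.054,-0.027,0.0023,0,-1],[0,0,-0.067,-0.0336,0.0036,0,-1]]]'

```text
t: 4.98
tool_pos: [0.5261, -0.0833, 0.0737]
tool_rot: [0.899, 0.438, 0.001, -0.0]
ft_force: [2.0, 2.9, 4.2]
grip_width: 0.0005
grip_force: 2.2
```

Call:
move_arm --rows '[[[0,0,-0.0135,-0.0068,0,0,-1],[0,0,-0.027,-0.0135,0.0006,0,-1],[0,0,-0.04,-0.02,0.0013,0,-1],[0,0,-0.054,-0.027,0.0023,0,-1],[0,0,-0.067,-0.0336,0.0036,0,-1]]]'

```text
t: 5.4
tool_pos: [0.5079, -0.1118, 0.0736]
tool_rot: [0.848, 0.53, 0.0, -0.0]
ft_force: [2.5, 2.9, 4.6]
grip_width: 0.0005
grip_force: 2.2
```

Run:
```python
from h import *
from rig import ctrl
s=ctrl.read_state();print(s["tool_pos"],s["ft_force"],s["t"],s["grip_width"])
m=R.from_quat(s["tool_rot"]).as_matrix();yaw=np.degrees(np.arctan2(m[1,1],m[0,1]));print(yaw,m[2])
print(row([*s["tool_pos"][:2],0],yaw,[*W[4],0],-74.5+48.48))
```

```text
[ 0.50786751 -0.11181131  0.07361027] [2.51349669 2.87720858 4.55822666] 5.4 0.0004932075964583549
-26.016603490180508 [ 9.29646814e-04 -6.02615584e-05 -9.99999566e-01]
[0.     0.     0.     0.0001 0.0006 0.    ]
```

Call:
move_arm --rows '[[[0,0,-0.0135,-0.0068,0,0,-1],[0,0,-0.027,-0.0135,0.0006,0,-1],[0,0,-0.04,-0.02,0.0013,0,-1],[0,0,-0.054,-0.027,0.0023,0,-1],[0,0,-0.067,-0.0336,0.0036,0,-1]]]'

```text
t: 5.82
tool_pos: [0.4961, -0.1435, 0.0735]
tool_rot: [0.788, 0.616, 0.0, -0.001]
ft_force: [0.7, 3.8, 4.7]
grip_width: 0.0007
grip_force: 2.3
```

Call:
move_arm --rows '[[[0,0,-0.0135,-0.0068,0,0,-1],[0,0,-0.027,-0.0135,0.0006,0,-1],[0,0,-0.04,-0.02,0.0013,0,-1],[0,0,-0.054,-0.027,0.0023,0,-1],[0,0,-0.067,-0.0336,0.0036,0,-1]]]'

```text
t: 6.23
tool_pos: [0.4911, -0.1768, 0.0733]
tool_rot: [0.719, 0.695, 0.0, -0.001]
ft_force: [0.6, 3.6, 3.1]
grip_width: 0.0002
grip_force: 2.3
```

Call:
move_arm --rows '[[[0,0,0,0,0,0,-1],[0,0,0,0,0,0,-1],[0,0,0,0,0,0,-1],[0,0,0,0,0,0,-1],[0,0,0,0,0,0,-1]]]'

```text
t: 6.65
tool_pos: [0.4916, -0.1774, 0.0735]
tool_rot: [0.72, 0.694, -0.0, 0.0]
ft_force: [-1.6, -2.6, 5.2]
grip_width: 0.001
grip_force: 2.2
```

```bash
python3 -c "
from rig import ctrl
s=ctrl.read_state();print(s['tool_pos'],s['ft_force'],abs(s['qvel']).max());print(ctrl.hand_in())"
```

```text
[ 0.49156067 -0.17736817  0.07354973] [-1.63982261 -2.63771175  5.17588033] 0.0027119107480499684
the job is handed in; nothing more can be done
None
```

The fingertips ran from white to black without lifting, pressing the strip about 5 mm. They finished within about 1 mm of my measured middle of the black patch, still pressing at about 5 N. The job is handed in, but no verdict was returned and I took no final picture of the bystanders.

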